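Try out the live-catch mouse trap

ROBOT

A 7-joint arm with a two-finger parallel gripper is mounted at the origin on the work surface. World frame = base frame: x ahead of the robot, y to its left, z up, the work surface at z = 0. Lengths are in m, angles in rad, forces in N, time in s.
With the tool pointing down it reaches from about 0.425 to 0.875 m from the base axis. Payload 4.7 kg.
Tool frame: the origin (TCP) lies on the centre line of the jaws, within the pads' length; the fingertips stand 14 mm ahead of it and the grasp point (between the pads) lies 5 mm behind it; z points along the fingers, y is the direction in which the jaws open and shut (so a half turn about z gives the same grasp; the last joint's range is limited). The gripper opens to 87 mm and grips with 3 to 60 N. Pads are 19 mm wide; open, the fingers measure 117 mm over their backs; the gripper's body (75 mm by 190 mm) begins 51 mm behind the grasp point.
Start: joints at [1.195, 0.321, -0.07, 1.45, 0.023, 1.371, -0.057], TCP at [0.247, -0.601, 0.237] pointing down, gripper open.
Joint ranges: [-2.86, 2.86], [-0.3, 2.09], [-1.38, 1.24], [0.06, 2.45], [-1.56, 4.7], [0.09, 2.05], [-2.69, 2.69]. Speed limits (rad/s): [2.57, 2.57, 3.14, 3.14, 3.14, 3.14, 3.14].

INTERFACE

Orientations are given as a rotation vector (axis times angle).
In Python, from bench import ctrl gives the robot as it stands. The module is installed in compiled form; this text tells all that it offers.
- The arm moves only by the tool step_arm, never from a script. Its argument "plan" is a list of rows, each a list of 3 entries, a list of its own where there are three numbers: the turn, a rotation vector about the tool's x, y, z in rad, then the shift along the tool's x, y, z in m, then the closure in counts, from 0 (fully open) to 255 (shut). In form: [[[rx, ry, rz], [x, y, z], hand], ...]. A call has exactly 10 rows; each row is the pose to reach, as a shift and turn from the pose commanded when the call began, along the tool's axes at that moment; what a row does not reach only later rows make up. A row lasts 1/8 s, in which the tool goes at most 62.5 mm and 10.7 degrees, less where a joint would pass 70% of its speed; a pose out of reach is approached as far as the arm can. A call with a gripper value outside its range is refused whole. The fingers move at their own pace and stop on an object; "squeeze" is the grip in N (left out, the last holds). Time passes only in rows, so rows that repeat a pose let the fingers close, or fill a call up. It gives the time, the measured TCP pose, the force and the opening at its end, in the units of the state.
- ctrl.get_state(): the state, without advancing time (a new reading comes with each control period).
- ctrl.get_image(name): name is "scene" or "top"; returns the picture (400x640x3 uint8, red, green, blue); there is no depth.
- ctrl.calibration(name): a dict with "fov_y" (degrees; the focal length in pixels is half the picture's height over the tangent of half this angle, whatever the lens; pixels are square), "cx", "cy" (the principal point, pixels), "rvec" (rotation vector, rad) and "tvec" (3), from world to camera coordinates, as OpenCV has them. Camera axes: x right, y down, z forward; pixel columns grow to the right and rows downward; lengths in m; the calibration is good to about 2 mm. A picture is of the moment at which its call begins. calibration takes no time and is no camera call.
- ctrl.close_job(): hands the job in, once; it reports no verdict.
Trained networks look in the newest picture that a camera, given by its name, has taken for a name from the list of things; names that differ only in an ending like _2 or _b are one class to them, and where a whole thing is asked for, a point or a joint stands for the part that bears it (a point fixed in the world has none). Each returns a list of dicts, best first, with "score" (0 to 1); they miss things now and then, are a little off and sometimes report something else, mostly with a low value. They report only what shows in the picture. A call takes as long as a camera call. They do not tell look-alikes from the thing itself.
- ctrl.cut_out(camera, label): "pixels" (400x640 bool, what is visible of it) and "rect" ([left, top, width, height] in pixels, round what is visible of it).
The state is a dict: "time": time; "joint_positions": joint angles; "qd": joint speeds; "joint_torque": joint torques, N m; "position": TCP position; "tool_rot": TCP orientation; "ft_force": force on the tool from outside, world axes, zero at the start; "torque": the same for the moment, N m; "grip_width": opening from 0.0 (shut) to 1.0 (fully open).
Only numpy, scipy, OpenCV 4.12 (cv2) and the standard library are available. Lean on these libraries where they do the work, as an engineer would, in place of code of your own. Each camera call takes 0.05 s, during which the arm holds its last target.

TASK

Try out the live-catch mouse trap before it is put to use: press its sprung door down by the yellow bar until the catch inside takes hold, firmly but without forcing it against its stop, and take the hand off so that the door stays down by itself. Then press the red tab, gently too, so that the catch lets go and the door springs back up by itself; leave the dabba, bottle, spoon holder and funnel standing where they are.

Things in the scene. Friction and masses are not known exactly. Their poses are not given: they have to be found in the camera images.
- trap: The live-catch trap: a green tunnel box fixed to the slab. Origin on the slab under the door's hinge; x level, out of the tunnel's mouth, the way the door opens; z up. Base 84 mm wide, from 165 mm behind the hinge to 40 mm in front; flat roof 81 mm high, from 70 mm behind to 38 mm in front. More than 22 N of finger force anywhere on it, door and tab included, harms it.
- door_hinge (a point): Middle of the door's hinge line, 45 mm above the slab; axes as the trap's (it does not turn with the door); the hinge line is its y axis.
- door_bar (a point): Centre of the yellow bar at the door's free end, a smooth, slippery round rod 12 mm thick, 74 mm long, parallel to the hinge line and 120 mm from it; moves with the door. At joint value q it lies 120*sin(0.70+q) mm in front of the hinge (x) and 120*cos(0.70+q) mm above it. Pressed from above with shut fingers that follow this arc, it lowers the door.
- trap_door (a joint): Angle of the sprung door, rad: 0 = up, its rest (leaning 0.70 outwards from upright), growing as the bar goes down and outwards. The spring always drives it to 0. The catch holds it at an angle that differs each time, unseen, between 0.36 and 0.82; a rigid stop is only about 0.045 rad (5 mm at the bar) past that. 5 to 13 N down on the bar lowers it, rubbing over the catch included; clearly more means the stop.
- tab_top (a point): Middle of the top of the red release tab (34 mm along the trap, 44 mm across), behind the roof, 135 mm behind the hinge and 71 mm above the slab; a fixed point with the trap's axes: the tab itself sits up to 10 mm higher or lower. It is smooth and slippery.
- trap_tab (a joint): How far the tab's sprung lever is pressed, rad: 0 up, 0.2 fully down (rigid stop, about 18 mm at the tab). Pressed straight down from above with 3 to 10 N it lets the catch go after about 3 to 12 mm. It also stirs as the door rubs over the catch.
- dabba_mid (a point): Centre of the round lidded steel masala dabba, 176 mm across, 84 mm high with its knob (bystander).
- bottle_mid (a point): Centre of the amber glass bottle with a black cap, 66 mm across, 176 mm high (bystander).
- holder_mid (a point): Centre of the round bamboo spoon holder, 86 mm across, 130 mm high, its spoons reaching 250 mm (bystander); the point is 65 mm up.
- funnel_mid (a point): Centre of the yellow plastic funnel standing mouth down, 110 mm across, 95 mm high (bystander).
There are look-alikes about, which are no part of the job. What is shaped like the part that bears bottle_mid but green or turquoise is not meant. Of the things that look like the part that bears dabba_mid, take the one that is farthest to the robot's left at the start.

How it is judged:
On the way, in this order (a step that is already met when the one before it is completed fails the run):
1. the door is caught: down (0.33 rad or more) and still, with the hand off the trap (value of joint trap_door above 0.33 rad and contact force between the fingers and trap below 0.1 N and velocity of joint trap_door between -0.1 and 0.1 rad/s), for 0.4 s.
2. the door has sprung up by itself (below 0.1 rad) while the red tab is pressed (value of joint trap_door below 0.1 rad and value of joint trap_tab above 0.02 rad), for 0.02 s.
At the end, for the whole second after the job is handed in: The door is back up (below 0.08 rad) and still; the dabba, bottle, spoon holder and funnel stand upright (within 0.1 rad) within 25 mm of where they were (value of joint trap_door below 0.08 rad and velocity of joint trap_door between -0.1 and 0.1 rad/s and angle between each of dabba_mid, bottle_mid, holder_mid, funnel_mid's own z axis and vertical below 0.1 rad and distance of each of dabba_mid, bottle_mid, holder_mid, funnel_mid from where it was at the start of the episode below 0.025 m); the robot touches nothing.
It fails at once if the door, the red tab or the trap is forced (more than 22 N) (contact force between the fingers and trap above 22 N).
It fails at once if the dabba is knocked or shifted by more than 25 mm (distance of dabba_mid from where it was at the start of the episode above 0.025 m).
It fails at once if the amber bottle is knocked or shifted by more than 25 mm (distance of bottle_mid from where it was at the start of the episode above 0.025 m).
It fails at once if the spoon holder is knocked or shifted by more than 25 mm (distance of holder_mid from where it was at the start of the episode above 0.025 m).
It fails at once if the funnel is knocked or shifted by more than 25 mm (distance of funnel_mid from where it was at the start of the episode above 0.025 m).
It also fails if it takes over 70 s, if anything falls off the work surface, if the arm or the gripper's body presses on something with over 40 N, if the wrist force passes 120 N, or if a joint passes its speed limit or range.

## Working session

There is one attempt and no reset: what is moved stays moved. The work goes in short steps, Python scripts to look and compute and a tool call to move; the robot and the scene stay as the last step left them, time stands still between calls to the robot, and variables do not carry over. Pictures are saved under pics/ and viewed, and the job is handed in when it is done.

Besides the shell and the picture viewer there is one more tool, called by a JSON object that holds its "name" and its "arguments". step_arm: Moves the arm, as the interface text tells. Its arguments: {"type":"object","properties":{"plan":{"type":"array"},"squeeze":{"type":"number"}},"required":["plan"]}

```bash
mkdir -p pics; python3 - <<'E'
from bench import ctrl
import cv2
for n in ("scene","top"):
    im=ctrl.get_image(n); cv2.imwrite(f"pics/{n}0.png",im[:,:,::-1])
    print(n,ctrl.calibration(n))
    for l in ("trap","dabba_mid","bottle_mid","holder_mid","funnel_mid","door_bar","trap_tab"):
        try:
            for r in ctrl.cut_out(n,l): print(l,round(r["score"],2),r["rect"])
        except Exception as e: print(l,e)
print(ctrl.get_state())
E
```

```text
scene {'fov_y': 44.5079327091662, 'cx': 318.1348244615131, 'cy': 195.43009099883093, 'rvec': array([ 1.57373872,  2.25903602, -0.64318447]), 'tvec': array([ 0.25711341, -0.3987282 ,  2.19411245])}
trap 0.97 [270.2, 184.2, 68.1, 37.3]
dabba_mid 0.97 [208.3, 170.3, 43.3, 46.4]
dabba_mid 0.67 [162.5, 135.3, 50.8, 46.8]
bottle_mid 0.84 [453.3, 237.8, 26.5, 35.0]
bottle_mid 0.8 [408.8, 260.2, 21.9, 32.2]
bottle_mid 0.64 [423.6, 230.4, 21.6, 36.3]
holder_mid 0.7 [437.7, 162.2, 41.3, 48.1]
funnel_mid 0.9 [326.2, 250.9, 24.2, 24.1]
funnel_mid 0.34 [270.3, 186.3, 67.3, 36.8]
door_bar 0.61 [320.2, 188.3, 19.0, 16.6]
trap_tab 0.49 [275.2, 191.8, 19.1, 12.6]
top {'fov_y': 42.81949228017275, 'cx': 318.7181305640072, 'cy': 198.02225014193172, 'rvec': array([ 2.17243605, -2.04512327,  0.22436439]), 'tvec': array([-0.07520182,  0.57590543,  1.51345948])}
trap 0.56 [296.9, 178.6, 86.7, 40.4]
dabba_mid 0.84 [402.5, 153.8, 59.7, 55.3]
dabba_mid 0.57 [475.4, 184.5, 67.2, 57.3]
dabba_mid 0.42 [353.6, 186.9, 28.6, 11.6]
bottle_mid 0.9 [161.1, 158.7, 33.9, 32.4]
bottle_mid 0.65 [119.2, 157.6, 36.5, 29.0]
b
[... 308 characters left out ...]
joint_positions': array([ 1.19509963,  0.32096629, -0.0701408 ,  1.45051768,  0.02259345,
        1.37083704, -0.05689939]), 'qd': array([ 8.99109274e-05,  7.89056350e-04, -5.59662864e-05,  2.85001386e-04,
        2.08048565e-03,  2.21575741e-03, -4.00242866e-04]), 'joint_torque': array([-2.99072881e-04, -4.91035366e+01, -4.03153589e-01, -3.12748682e+01,
       -6.36453624e-02,  3.34395049e-02,  1.60977032e-05]), 'position': array([ 0.2470012 , -0.60123763,  0.23659986]), 'tool_rot': array([ 3.08203423e+00,  6.08498412e-01, -2.54516581e-05]), 'ft_force': array([-0.38979707,  0.41304183,  0.22087673]), 'torque': array([ 0.00943404, -0.052902  ,  0.00858317]), 'grip_width': 0.9993022911519499}
```

View pics/scene0.png

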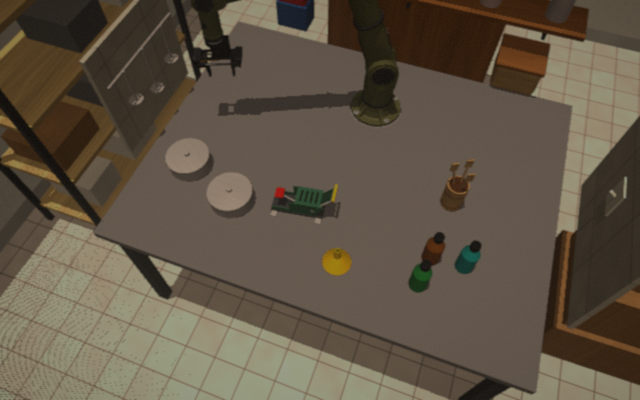

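View pics/top0.png

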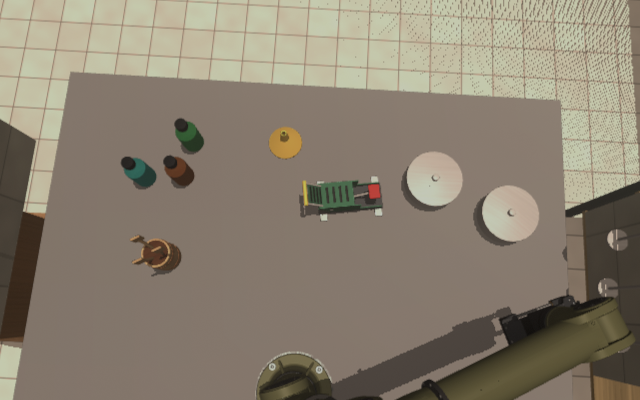

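```bash
python3 - <<'E'
import cv2
a=cv2.imread("pics/top0.png")[110:280,100:560]
a=cv2.imread("pics/top0.png")
cv2.imwrite("pics/topc.png",cv2.resize(a[160:240,280:400],None,fx=6,fy=6,interpolation=cv2.INTER_CUBIC))
a=cv2.imread("pics/scene0.png")
cv2.imwrite("pics/scenec.png",cv2.resize(a[165:245,250:370],None,fx=6,fy=6,interpolation=cv2.INTER_CUBIC))
E
```

```text
(no output)
```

View pics/topc.png

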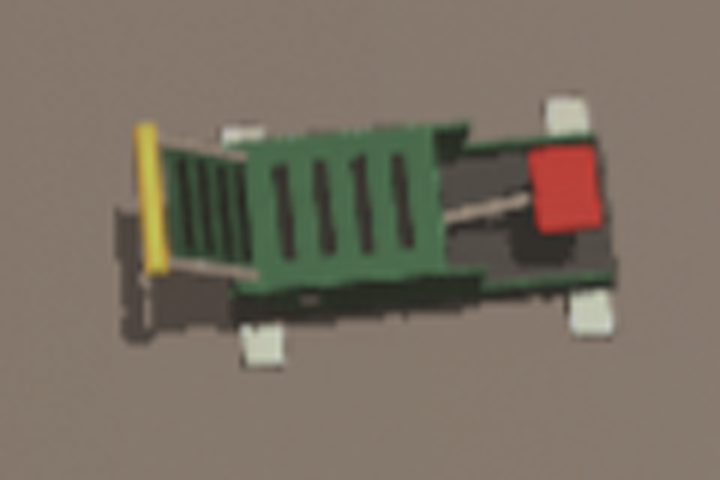

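View pics/scenec.png

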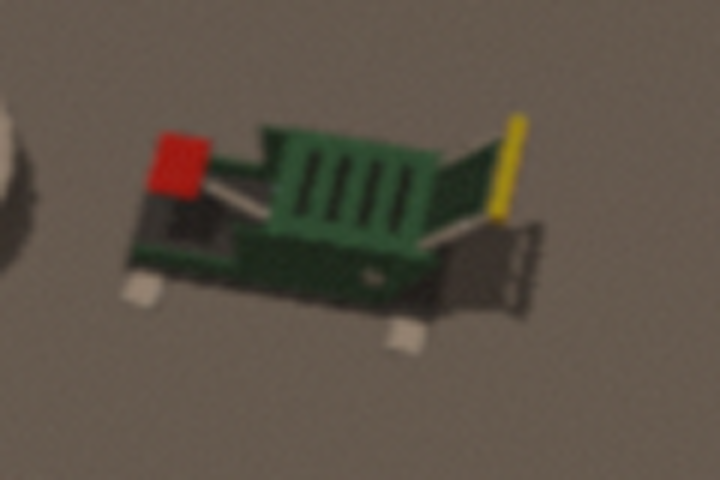

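```bash
cat > h.py <<'E'
import numpy as np,cv2
from bench import ctrl
from scipy.optimize import least_squares
def cam(n):
    c=ctrl.calibration(n); f=200/np.tan(np.radians(c["fov_y"])/2)
    return np.array([[f,0,c["cx"]],[0,f,c["cy"]],[0,0,1.]]),np.array(c["rvec"]),np.array(c["tvec"])
C={n:cam(n) for n in("scene","top")}
def proj(n,P):
    K,r,t=C[n]; return cv2.projectPoints(np.atleast_2d(np.float64(P)),r,t,K,None)[0][:,0]
def onplane(n,uv,z):
    K,r,t=C[n];R=cv2.Rodrigues(r)[0];d=R.T@np.linalg.inv(K)@[uv[0],uv[1],1];o=-R.T@t
    return o+d*(z-o[2])/d[2]
E
cat > fit.py <<'E'
from h import *
o={"top":(280,160),"scene":(250,165)}
obs=[("top",146,124,(.0773,-.037,.1368)),("top",157,272,(.0773,.037,.1368)),
("scene",518,117,(.0773,.037,.1368)),("scene",500,217,(.0773,-.037,.1368)),
("top",565,188,"tab"),("scene",180,167,"tab"),]
chk=[("top","roof",(-.07,-.04,.081)),("top","roof",(-.07,.04,.081)),("top","roof",(.038,-.04,.081)),("top","roof",(.038,.04,.081)),
("scene","roof",(-.07,-.04,.081)),("scene","roof",(-.07,.04,.081)),("scene","roof",(.038,-.04,.081)),("scene","roof",(.038,.04,.081))]
def W(p,m):
    c,s=np.cos(p[2]),np.sin(p[2]); return np.array([p[0]+c*m[0]-s*m[1],p[1]+s*m[0]+c*m[1],m[2]])
def res(p):
    e=[]
    for n,u,v,m in obs:
        if m=="tab": m=(-.135,0,.071+p[3])
        e+=list(proj(n,W(p,m))[0]-[(u+.5)/6-.5+o[n][0],(v+.5)/6-.5+o[n][1]])
    return e
s=least_squares(res,[.6,0,1.5,0]);print(s.x,np.round(np.reshape(s.fun,(-1,2)),2))
for n,l,m in chk:
    q=proj(n,W(s.x,m))[0]; print(n,m,np.round((q-o[n]+.5)*6-.5))
p=s.x
print("bar0",W(p,(.0773,0,.1368)),"tab",W(p,(-.135,0,.071+p[3])),"xdir",np.cos(p[2]),np.sin(p[2]))
print("tcp proj",proj("top",[.247,-.601,.2366]),proj("scene",[.247,-.601,.2366]))
for n,uv,z in (("top",(434,179),.06),("top",(510,214),.06),("top",(285,142),.03),("top",(180,172),.1),("top",(157,252),.1)): print(uv,onplane(n,uv,z))
E
python3 fit.py
```

```text
[ 5.88573702e-01 -7.46277752e-02  1.72722846e+00  4.95228323e-04] [[-0.49  0.34]
 [-0.04  0.09]
 [ 0.08  0.18]
 [-0.54  0.27]
 [-0.07  0.09]
 [-0.45 -0.01]]
top (-0.07, -0.04, 0.081) [431. 120.]
top (-0.07, 0.04, 0.081) [449. 273.]
top (0.038, -0.04, 0.081) [222. 140.]
top (0.038, 0.04, 0.081) [237. 293.]
scene (-0.07, -0.04, 0.081) [262. 229.]
scene (-0.07, 0.04, 0.081) [290. 124.]
scene (0.038, -0.04, 0.081) [432. 258.]
scene (0.038, 0.04, 0.081) [456. 152.]
bar0 [0.57653076 0.00172835 0.1368    ] tab [ 0.60960601 -0.20797935  0.07149523] xdir -0.15579490034781263 0.9877894254473547
tcp proj [[526.14612161 321.10877705]] [[221.33973137  71.20188346]]
(434, 179) [ 0.66224518 -0.39571977  0.06      ]
(510, 214) [ 0.5654165  -0.63086047  0.06      ]
(285, 142) [0.76399584 0.07944367 0.03      ]
(180, 172) [0.62610631 0.38490245 0.1       ]
(157, 252) [0.38024306 0.42388429 0.1       ]
```

```bash
cat >> h.py <<'E'
from scipy.spatial.transform import Rotation as Ro
p=np.array([.58857,-.07463,1.72723]);X=np.array([np.cos(p[2]),np.sin(p[2]),0]);O=np.array([p[0],p[1],0])
def bar(q): return O+X*.12*np.sin(.7+q)+[0,0,.045+.12*np.cos(.7+q)]
def tcpbar(q): return bar(q)+[0,0,.006+.014]
def intool(Wp,Rv,P0): return Ro.from_rotvec(Rv).as_matrix().T@(np.array(Wp)-P0)
E
python3 - <<'E'
from h import *
s=ctrl.get_state();t=tcpbar(0);t[2]=.2366
P,Rv=s["position"],s["tool_rot"]
d=intool(t,Rv,P);print(d)
R=Ro.from_rotvec(Rv).as_matrix();yd=R[:,1];a=np.arctan2(yd[1],yd[0]);print(a,1.72723-np.pi-a)
E
```

```text
[ 5.33959501e-01 -4.32488608e-01 -4.07866996e-05]
-1.1809422062666997 -0.23342044732309342
```

{"name": "step_arm", "arguments": {"plan": [[[0, 0, 0.02], [0.027, -0.022, 0], 255], [[0, 0, 0.05], [0.075, -0.061, 0], 255], [[0, 0, 0.08], [0.123, -0.099, 0], 255], [[0, 0, 0.11], [0.171, -0.138, 0], 255], [[0, 0, 0.14], [0.219, -0.177, 0], 255], [[0, 0, 0.17], [0.267, -0.216, 0], 255], [[0, 0, 0.2], [0.315, -0.255, 0], 255], [[0, 0, 0.22], [0.363, -0.294, 0], 255], [[0, 0, 0.23], [0.411, -0.333, 0], 255], [[0, 0, 0.233], [0.45, -0.364, 0], 255]], "squeeze": 10}}

```text
time: 2.05
position: [0.5258, -0.0908, 0.237]
tool_rot: [3.131, 0.249, 0.002]
ft_force: [0.9, -1.0, -0.0]
grip_width: 0.019
```

```bash
python3 - <<'E'
from h import *
s=ctrl.get_state();print(s)
for z in(.237,.177):
    t=tcpbar(0);t[2]=z
    print(intool(t,s["tool_rot"],s["position"]))
E
```

```text
{'time': 2.05, 'joint_positions': array([ 0.60580694,  0.10098042, -0.51497066,  1.7246054 ,  0.05127492,
        1.32821304, -1.3315771 ]), 'qd': array([-0.45851493,  0.29526873, -0.33076727, -0.26975318,  0.17886961,
        0.02507416, -0.85674033]), 'joint_torque': array([  1.51748735, -35.45575261,  -1.53402988, -29.91651535,
        -0.42875759,   0.04973288,   0.8396543 ]), 'position': array([ 0.52584871, -0.09084012,  0.23700802]), 'tool_rot': array([3.13144312e+00, 2.48636968e-01, 1.71049699e-03]), 'ft_force': array([ 0.85160307, -1.02583423, -0.01319737]), 'torque': array([-0.03045662, -0.00381625,  0.00269861]), 'grip_width': 0.019481648018304962}
[ 6.46506746e-02 -8.34152293e-02  4.50927871e-05]
[ 0.06458693 -0.08343797  0.06004505]
```

{"name": "step_arm", "arguments": {"plan": [[[0, 0, 0], [0.02, -0.026, 0.0], 255], [[0, 0, 0], [0.04, -0.052, 0.01], 255], [[0, 0, 0], [0.056, -0.073, 0.025], 255], [[0, 0, 0], [0.064, -0.084, 0.04], 255], [[0, 0, 0], [0.066, -0.086, 0.052], 255], [[0, 0, 0], [0.066, -0.086, 0.058], 255], [[0, 0, 0], [0.066, -0.086, 0.06], 255], [[0, 0, 0], [0.066, -0.086, 0.06], 255], [[0, 0, 0], [0.066, -0.086, 0.06], 255], [[0, 0, 0], [0.066, -0.086, 0.06], 255]]}}

```text
time: 3.3
position: [0.5769, 0.0015, 0.177]
tool_rot: [3.132, 0.246, 0.001]
ft_force: [0.2, -0.6, -0.4]
grip_width: 0.004
```

```bash
python3 - <<'E'
from h import *
a=[cv2.resize(ctrl.get_image(n)[160:240,280:400] if n=="top" else ctrl.get_image(n)[145:225,260:380],None,fx=5,fy=5,interpolation=cv2.INTER_CUBIC) for n in("top","scene")]
cv2.imwrite("pics/c1.png",np.vstack(a)[:,:,::-1][:, :])
s=ctrl.get_state();P,Rv=s["position"],s["tool_rot"];print(s["time"],P,Rv,s["ft_force"],s["grip_width"])
print(Ro.from_rotvec(Rv).as_matrix())
for q in (0,.1,.2,.3,.32,.36,.4,.45,.5,.55,.6,.65,.7,.75,.8,.85):
    print(q,np.round(intool(tcpbar(q),Rv,P),4))
E
```

```text
3.4 [0.57675517 0.00163301 0.17675671] [3.13174120e+00 2.45919297e-01 5.34800928e-04] [-0.99563494  0.96856366 -0.81975558] 0.0077631901530515815
[[ 9.87743236e-01  1.56087068e-01  3.55949878e-04]
 [ 1.56087139e-01 -9.87743272e-01 -1.83560572e-04]
 [ 3.22935666e-04  2.36869912e-04 -9.99999920e-01]]
0 [-0.0002 -0.0001  0.02  ]
0.1 [-0.0002 -0.0089  0.0281]
0.2 [-0.0002 -0.0168  0.0372]
0.3 [-0.0002 -0.0238  0.0469]
0.32 [-0.0002 -0.0251  0.0489]
0.36 [-0.0002 -0.0275  0.0531]
0.4 [-0.0002 -0.0298  0.0573]
0.45 [-0.0002 -0.0324  0.0627]
0.5 [-0.0002 -0.0347  0.0683]
0.55 [-0.0002 -0.0367  0.0739]
0.6 [-0.0002 -0.0385  0.0796]
0.65 [-0.0002 -0.0399  0.0855]
0.7 [-0.0002 -0.0411  0.0914]
0.75 [-0.0002 -0.042   0.0973]
0.8 [-0.0002 -0.0426  0.1033]
0.85 [-0.0002 -0.0428  0.1093]
```

View pics/c1.png

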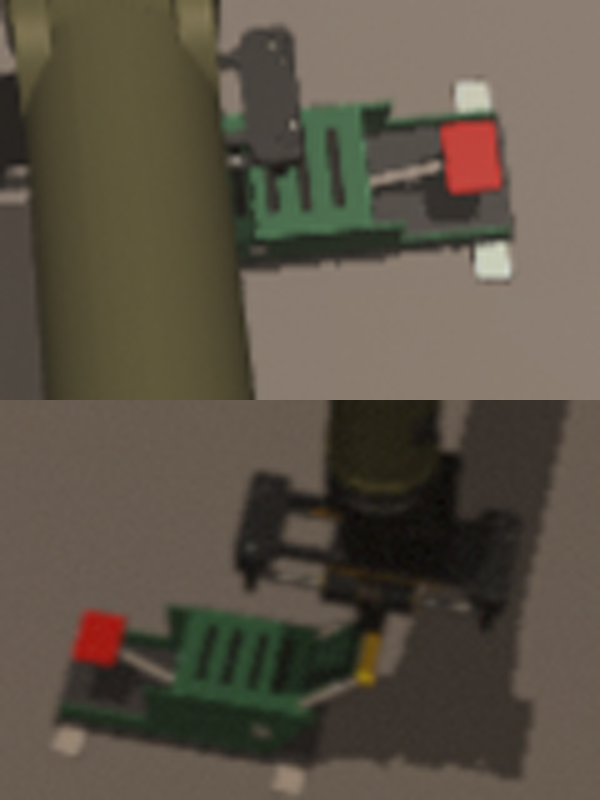

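{"name": "step_arm", "arguments": {"plan": [[[0, 0, 0], [0, 0, 0.01], 255], [[0, 0, 0], [0, 0, 0.016], 255], [[0, 0, 0], [0, 0, 0.019], 255], [[0, 0, 0], [0, -0.002, 0.022], 255], [[0, 0, 0], [0, -0.006, 0.025], 255], [[0, 0, 0], [0, -0.0095, 0.029], 255], [[0, 0, 0], [0, -0.0135, 0.033], 255], [[0, 0, 0], [0, -0.017, 0.037], 255], [[0, 0, 0], [0, -0.017, 0.037], 255], [[0, 0, 0], [0, -0.017, 0.037], 255]]}}

```text
time: 4.65
position: [0.574, 0.0191, 0.14]
tool_rot: [-3.131, -0.247, -0.0]
ft_force: [-2.6, 1.0, 6.2]
grip_width: 0.002
```

```bash
python3 - <<'E'
from h import *
a=[cv2.resize(ctrl.get_image(n)[145:225,260:380],None,fx=5,fy=5,interpolation=cv2.INTER_CUBIC) for n in("scene",)]
cv2.imwrite("pics/c2.png",np.vstack(a)[:,:,::-1][:, :])
s=ctrl.get_state();P,Rv=s["position"],s["tool_rot"];print(s["time"],P,Rv,s["ft_force"],s["grip_width"])
for q in (.2,.25,.3,.32,.36,.4,): print(q,np.round(intool(tcpbar(q),Rv,P),4))
E
```

```text
4.7 [0.57396069 0.01907519 0.14004078] [-3.13138940e+00 -2.46551682e-01  4.47481205e-05] [-2.41897898  1.36969657  5.8358864 ] 0.00728939677936081
0.2 [-0.0002  0.0008  0.0004]
0.25 [-0.0002 -0.0028  0.0052]
0.3 [-0.0002 -0.0061  0.0102]
0.32 [-0.0002 -0.0074  0.0122]
0.36 [-0.0002 -0.0098  0.0164]
0.4 [-0.0002 -0.0121  0.0206]
```

View pics/c2.png

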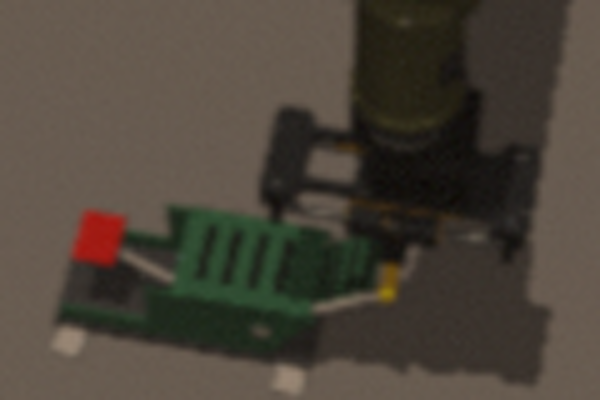

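```bash
python3 - <<'E'
import numpy as np
f=lambda q:np.array([-120*np.sin(.7+q),-120*np.cos(.7+q)])
qs=[.375+.025*i for i in range(19)]
b=.2
for q in qs:
    print(f"{q:.3f} from {b:.3f}: mid",np.round(f((q+b)/2)-f(b),1),"bottom",np.round(f(q)-f(b),1),"back",np.round(f(q-.045)-f(b),1)); b=q-.045
E
```

```text
0.375 from 0.200: mid [-6.2  8.5] bottom [-11.6  17.5] back [-8.9 12.8]
0.400 from 0.330: mid [-2.1  3.6] bottom [-4.1  7.3] back [-1.5  2.6]
0.425 from 0.355: mid [-2.   3.7] bottom [-3.9  7.4] back [-1.4  2.6]
0.450 from 0.380: mid [-1.9  3.7] bottom [-3.7  7.5] back [-1.4  2.7]
0.475 from 0.405: mid [-1.8  3.8] bottom [-3.5  7.6] back [-1.3  2.7]
0.500 from 0.430: mid [-1.7  3.8] bottom [-3.3  7.7] back [-1.2  2.7]
0.525 from 0.455: mid [-1.6  3.9] bottom [-3.1  7.8] back [-1.2  2.8]
0.550 from 0.480: mid [-1.5  3.9] bottom [-2.9  7.9] back [-1.1  2.8]
0.575 from 0.505: mid [-1.4  3.9] bottom [-2.7  7.9] back [-1.   2.8]
0.600 from 0.530: mid [-1.3  4. ] bottom [-2.5  8. ] back [-1.   2.8]
0.625 from 0.555: mid [-1.2  4. ] bottom [-2.3  8.1] back [-0.9  2.9]
0.650 from 0.580: mid [-1.1  4. ] bottom [-2.1  8.1] back [-0.8  2.9]
0.675 from 0.605: mid [-1.   4.1] bottom [-1.9  8.2] back [-0.8  2.9]
0.700 from 0.630: mid [-0.9  4.1] bottom [-1.7  8.2] back [-0.7  2.9]
0.725 from 0.655: mid [-0.8  4.1] bottom [-1.5  8.3] back [-0.6  2.9]
0.750 from 0.680: mid [-0.7  4.1] bottom [-1.3  8.3] back [-0.5  3. ]
0.775 from 0.705: mid [-0.6  4.2] bottom [-1.1  8.3] back [-0.5  3. ]
0.800 from 0.730: mid [-0.5  4.2] bottom [-0.9  8.4] back [-0.4  3. ]
0.825 from 0.755: mid [-0.4  4.2] bottom [-0.7  8.4] back [-0.3  3. ]
```

{"name": "step_arm", "arguments": {"plan": [[[0, 0, 0], [0, -0.002, 0.003], 255], [[0, 0, 0], [0, -0.005, 0.007], 255], [[0, 0, 0], [0, -0.008, 0.0115], 255], [[0, 0, 0], [0, -0.0105, 0.0155], 255], [[0, 0, 0], [0, -0.0115, 0.0172], 255], [[0, 0, 0], [0, -0.0115, 0.0172], 255], [[0, 0, 0], [0, -0.0105, 0.0155], 255], [[0, 0, 0], [0, -0.0095, 0.014], 255], [[0, 0, 0], [0, -0.009, 0.0128], 255], [[0, 0, 0], [0, -0.009, 0.0128], 255]]}}

```text
time: 5.95
position: [0.5729, 0.0282, 0.1276]
tool_rot: [-3.131, -0.247, -0.002]
ft_force: [-2.2, 1.9, 6.0]
grip_width: 0.006
```

{"name": "step_arm", "arguments": {"plan": [[[0, 0, 0], [0, -0.001, 0.002], 255], [[0, 0, 0], [0, -0.002, 0.004], 255], [[0, 0, 0], [0, -0.003, 0.0055], 255], [[0, 0, 0], [0, -0.004, 0.007], 255], [[0, 0, 0], [0, -0.004, 0.0073], 255], [[0, 0, 0], [0, -0.004, 0.007], 255], [[0, 0, 0], [0, -0.003, 0.0055], 255], [[0, 0, 0], [0, -0.002, 0.004], 255], [[0, 0, 0], [0, -0.0015, 0.0026], 255], [[0, 0, 0], [0, -0.0015, 0.0026], 255]]}}

```text
time: 7.2
position: [0.5728, 0.0297, 0.1251]
tool_rot: [-3.131, -0.247, -0.002]
ft_force: [-1.7, 1.4, 6.4]
grip_width: 0.005
```

{"name": "step_arm", "arguments": {"plan": [[[0, 0, 0], [0, -0.001, 0.002], 255], [[0, 0, 0], [0, -0.002, 0.004], 255], [[0, 0, 0], [0, -0.003, 0.0055], 255], [[0, 0, 0], [0, -0.004, 0.007], 255], [[0, 0, 0], [0, -0.004, 0.0074], 255], [[0, 0, 0], [0, -0.004, 0.007], 255], [[0, 0, 0], [0, -0.003, 0.0055], 255], [[0, 0, 0], [0, -0.002, 0.004], 255], [[0, 0, 0], [0, -0.0014, 0.0026], 255], [[0, 0, 0], [0, -0.0014, 0.0026], 255]]}}

```text
time: 8.45
position: [0.5726, 0.0312, 0.1225]
tool_rot: [-3.131, -0.247, -0.002]
ft_force: [-1.4, 2.7, 6.1]
grip_width: 0.008
```

{"name": "step_arm", "arguments": {"plan": [[[0, 0, 0], [0, -0.001, 0.002], 255], [[0, 0, 0], [0, -0.002, 0.004], 255], [[0, 0, 0], [0, -0.003, 0.0055], 255], [[0, 0, 0], [0, -0.0037, 0.007], 255], [[0, 0, 0], [0, -0.0037, 0.0075], 255], [[0, 0, 0], [0, -0.0037, 0.007], 255], [[0, 0, 0], [0, -0.003, 0.0055], 255], [[0, 0, 0], [0, -0.002, 0.004], 255], [[0, 0, 0], [0, -0.0014, 0.0027], 255], [[0, 0, 0], [0, -0.0014, 0.0027], 255]]}}

```text
time: 9.7
position: [0.5724, 0.0327, 0.1198]
tool_rot: [-3.131, -0.247, -0.002]
ft_force: [-2.8, 1.8, 6.9]
grip_width: 0.006
```

{"name": "step_arm", "arguments": {"plan": [[[0, 0, 0], [0, -0.001, 0.002], 255], [[0, 0, 0], [0, -0.002, 0.004], 255], [[0, 0, 0], [0, -0.003, 0.0055], 255], [[0, 0, 0], [0, -0.0035, 0.007], 255], [[0, 0, 0], [0, -0.0035, 0.0076], 255], [[0, 0, 0], [0, -0.0035, 0.007], 255], [[0, 0, 0], [0, -0.003, 0.0055], 255], [[0, 0, 0], [0, -0.002, 0.004], 255], [[0, 0, 0], [0, -0.0013, 0.0027], 255], [[0, 0, 0], [0, -0.0013, 0.0027], 255]]}}

```text
time: 10.95
position: [0.5723, 0.034, 0.1171]
tool_rot: [-3.131, -0.247, -0.002]
ft_force: [-2.0, 2.5, 5.3]
grip_width: 0.008
```

{"name": "step_arm", "arguments": {"plan": [[[0, 0, 0], [0, -0.001, 0.002], 255], [[0, 0, 0], [0, -0.002, 0.004], 255], [[0, 0, 0], [0, -0.003, 0.006], 255], [[0, 0, 0], [0, -0.0033, 0.007], 255], [[0, 0, 0], [0, -0.0033, 0.0077], 255], [[0, 0, 0], [0, -0.0033, 0.007], 255], [[0, 0, 0], [0, -0.0025, 0.0055], 255], [[0, 0, 0], [0, -0.002, 0.004], 255], [[0, 0, 0], [0, -0.0012, 0.0027], 255], [[0, 0, 0], [0, -0.0012, 0.0027], 255]]}}

```text
time: 12.2
position: [0.5722, 0.0352, 0.1144]
tool_rot: [-3.131, -0.247, -0.003]
ft_force: [-2.0, 2.2, 5.0]
grip_width: 0.004
```

{"name": "step_arm", "arguments": {"plan": [[[0, 0, 0], [0, -0.001, 0.002], 255], [[0, 0, 0], [0, -0.002, 0.004], 255], [[0, 0, 0], [0, -0.003, 0.006], 255], [[0, 0, 0], [0, -0.0031, 0.007], 255], [[0, 0, 0], [0, -0.0031, 0.0078], 255], [[0, 0, 0], [0, -0.0031, 0.007], 255], [[0, 0, 0], [0, -0.0025, 0.0055], 255], [[0, 0, 0], [0, -0.002, 0.004], 255], [[0, 0, 0], [0, -0.0012, 0.0028], 255], [[0, 0, 0], [0, -0.0012, 0.0028], 255]]}}

```text
time: 13.45
position: [0.572, 0.0365, 0.1116]
tool_rot: [-3.131, -0.247, -0.003]
ft_force: [-1.9, 3.3, 5.8]
grip_width: 0.009
```

Not caught up to about 0.525; on to 0.55.

{"name": "step_arm", "arguments": {"plan": [[[0, 0, 0], [0, -0.001, 0.002], 255], [[0, 0, 0], [0, -0.002, 0.004], 255], [[0, 0, 0], [0, -0.0025, 0.006], 255], [[0, 0, 0], [0, -0.0029, 0.007], 255], [[0, 0, 0], [0, -0.0029, 0.0079], 255], [[0, 0, 0], [0, -0.0029, 0.007], 255], [[0, 0, 0], [0, -0.0025, 0.0055], 255], [[0, 0, 0], [0, -0.002, 0.004], 255], [[0, 0, 0], [0, -0.0011, 0.0028], 255], [[0, 0, 0], [0, -0.0011, 0.0028], 255]]}}

```text
time: 14.7
position: [0.5719, 0.0376, 0.1088]
tool_rot: [-3.131, -0.247, -0.003]
ft_force: [-2.3, 2.2, 6.2]
grip_width: 0.009
```

{"name": "step_arm", "arguments": {"plan": [[[0, 0, 0], [0, -0.001, 0.002], 255], [[0, 0, 0], [0, -0.002, 0.004], 255], [[0, 0, 0], [0, -0.0025, 0.006], 255], [[0, 0, 0], [0, -0.0027, 0.007], 255], [[0, 0, 0], [0, -0.0027, 0.0079], 255], [[0, 0, 0], [0, -0.0027, 0.007], 255], [[0, 0, 0], [0, -0.0025, 0.0055], 255], [[0, 0, 0], [0, -0.002, 0.004], 255], [[0, 0, 0], [0, -0.001, 0.0028], 255], [[0, 0, 0], [0, -0.001, 0.0028], 255]]}}

```text
time: 15.95
position: [0.5718, 0.0385, 0.106]
tool_rot: [-3.131, -0.247, -0.003]
ft_force: [-1.0, 2.0, 5.8]
grip_width: 0.005
```

{"name": "step_arm", "arguments": {"plan": [[[0, 0, 0], [0, -0.001, 0.002], 255], [[0, 0, 0], [0, -0.002, 0.004], 255], [[0, 0, 0], [0, -0.0025, 0.006], 255], [[0, 0, 0], [0, -0.0025, 0.007], 255], [[0, 0, 0], [0, -0.0025, 0.008], 255], [[0, 0, 0], [0, -0.0025, 0.007], 255], [[0, 0, 0], [0, -0.002, 0.0055], 255], [[0, 0, 0], [0, -0.0015, 0.004], 255], [[0, 0, 0], [0, -0.001, 0.0028], 255], [[0, 0, 0], [0, -0.001, 0.0028], 255]]}}

```text
time: 17.2
position: [0.5717, 0.0396, 0.1032]
tool_rot: [-3.131, -0.247, -0.003]
ft_force: [-1.2, 3.1, 5.2]
grip_width: 0.005
```

{"name": "step_arm", "arguments": {"plan": [[[0, 0, 0], [0, -0.001, 0.002], 255], [[0, 0, 0], [0, -0.0015, 0.004], 255], [[0, 0, 0], [0, -0.002, 0.006], 255], [[0, 0, 0], [0, -0.0022, 0.007], 255], [[0, 0, 0], [0, -0.0022, 0.0081], 255], [[0, 0, 0], [0, -0.0022, 0.007], 255], [[0, 0, 0], [0, -0.0018, 0.0055], 255], [[0, 0, 0], [0, -0.0013, 0.004], 255], [[0, 0, 0], [0, -0.0008, 0.0029], 255], [[0, 0, 0], [0, -0.0008, 0.0029], 255]]}}

```text
time: 18.45
position: [0.5716, 0.0399, 0.1002]
tool_rot: [-3.131, -0.246, -0.003]
ft_force: [-0.1, 2.3, 5.4]
grip_width: 0.003
```

{"name": "step_arm", "arguments": {"plan": [[[0, 0, 0], [0, -0.001, 0.002], 255], [[0, 0, 0], [0, -0.0015, 0.004], 255], [[0, 0, 0], [0, -0.002, 0.006], 255], [[0, 0, 0], [0, -0.002, 0.007], 255], [[0, 0, 0], [0, -0.002, 0.0081], 255], [[0, 0, 0], [0, -0.002, 0.007], 255], [[0, 0, 0], [0, -0.0017, 0.0055], 255], [[0, 0, 0], [0, -0.0012, 0.004], 255], [[0, 0, 0], [0, -0.0008, 0.0029], 255], [[0, 0, 0], [0, -0.0008, 0.0029], 255]]}}

```text
time: 19.7
position: [0.5711, 0.0399, 0.0968]
tool_rot: [3.132, 0.246, 0.002]
ft_force: [1.6, 2.4, 5.5]
grip_width: 0.008
```

```bash
python3 - <<'E'
from h import *
a=[cv2.resize(ctrl.get_image(n)[145:225,260:380],None,fx=6,fy=6,interpolation=cv2.INTER_CUBIC) for n in("scene",)]
cv2.imwrite("pics/c3.png",np.vstack(a)[:,:,::-1][:, :])
for i in range(2):
    s=ctrl.get_state();print(s["time"],s["position"],s["ft_force"],s["torque"],s["joint_positions"])
E
```

```text
19.75 [0.57110812 0.03990182 0.09681713] [1.55787685 1.58434916 5.17980222] [ 5.59350315e-01 -2.93018690e-01  1.85889106e-04] [ 0.38708178  0.3229634  -0.58679801  1.79355262  0.20040904  1.08352226
 -1.68422592]
19.75 [0.57110812 0.03990182 0.09681713] [1.55787685 1.58434916 5.17980222] [ 5.59350315e-01 -2.93018690e-01  1.85889106e-04] [ 0.38708178  0.3229634  -0.58679801  1.79355262  0.20040904  1.08352226
 -1.68422592]
```

View pics/c3.png

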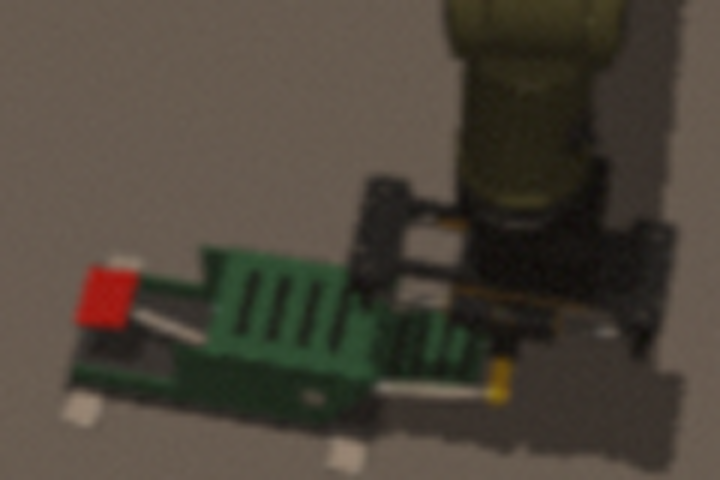

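{"name": "step_arm", "arguments": {"plan": [[[0, 0, 0], [0, -0.001, 0.002], 255], [[0, 0, 0], [0, -0.0015, 0.004], 255], [[0, 0, 0], [0, -0.0019, 0.006], 255], [[0, 0, 0], [0, -0.0019, 0.007], 255], [[0, 0, 0], [0, -0.0019, 0.008], 255], [[0, 0, 0], [0, -0.0019, 0.007], 255], [[0, 0, 0], [0, -0.0016, 0.0055], 255], [[0, 0, 0], [0, -0.0012, 0.004], 255], [[0, 0, 0], [0, -0.0008, 0.0029], 255], [[0, 0, 0], [0, -0.0008, 0.0029], 255]]}}

```text
time: 21.0
position: [0.5706, 0.0404, 0.0937]
tool_rot: [3.132, 0.246, 0.0]
ft_force: [2.2, 1.3, 4.4]
grip_width: 0.004
```

{"name": "step_arm", "arguments": {"plan": [[[0, 0, 0], [0, -0.001, 0.002], 255], [[0, 0, 0], [0, -0.0015, 0.004], 255], [[0, 0, 0], [0, -0.0017, 0.006], 255], [[0, 0, 0], [0, -0.0017, 0.007], 255], [[0, 0, 0], [0, -0.0017, 0.0082], 255], [[0, 0, 0], [0, -0.0017, 0.007], 255], [[0, 0, 0], [0, -0.0015, 0.0055], 255], [[0, 0, 0], [0, -0.0011, 0.004], 255], [[0, 0, 0], [0, -0.0007, 0.0029], 255], [[0, 0, 0], [0, -0.0007, 0.0029], 255]]}}

```text
time: 22.25
position: [0.5704, 0.0413, 0.0908]
tool_rot: [3.132, 0.246, 0.0]
ft_force: [1.4, 0.3, 4.6]
grip_width: 0.006
```

{"name": "step_arm", "arguments": {"plan": [[[0, 0, 0], [0, -0.001, 0.002], 255], [[0, 0, 0], [0, -0.0013, 0.004], 255], [[0, 0, 0], [0, -0.0015, 0.006], 255], [[0, 0, 0], [0, -0.0015, 0.007], 255], [[0, 0, 0], [0, -0.0015, 0.0082], 255], [[0, 0, 0], [0, -0.0015, 0.007], 255], [[0, 0, 0], [0, -0.0013, 0.0055], 255], [[0, 0, 0], [0, -0.001, 0.004], 255], [[0, 0, 0], [0, -0.0006, 0.0029], 255], [[0, 0, 0], [0, -0.0006, 0.0029], 255]]}}

```text
time: 23.5
position: [0.57, 0.0419, 0.0878]
tool_rot: [3.132, 0.246, -0.001]
ft_force: [0.1, 0.0, 3.8]
grip_width: 0.004
```

{"name": "step_arm", "arguments": {"plan": [[[0, 0, 0], [0, -0.0008, 0.002], 255], [[0, 0, 0], [0, -0.0011, 0.004], 255], [[0, 0, 0], [0, -0.0013, 0.006], 255], [[0, 0, 0], [0, -0.0013, 0.007], 255], [[0, 0, 0], [0, -0.0013, 0.0082], 255], [[0, 0, 0], [0, -0.0013, 0.007], 255], [[0, 0, 0], [0, -0.0011, 0.0055], 255], [[0, 0, 0], [0, -0.0008, 0.004], 255], [[0, 0, 0], [0, -0.0005, 0.003], 255], [[0, 0, 0], [0, -0.0005, 0.003], 255]]}}

```text
time: 24.75
position: [0.57, 0.0422, 0.0845]
tool_rot: [3.132, 0.246, -0.001]
ft_force: [0.7, -0.0, -0.3]
grip_width: 0.003
```

{"name": "step_arm", "arguments": {"plan": [[[0, 0, 0], [0, 0, -0.001], 255], [[0, 0, 0], [0, 0, -0.003], 255], [[0, 0, 0], [0, 0, -0.006], 255], [[0, 0, 0], [0, 0, -0.012], 255], [[0, 0, 0], [0, 0, -0.022], 255], [[0, 0, 0], [0, 0, -0.035], 255], [[0, 0, 0], [0, 0, -0.05], 255], [[0, 0, 0], [0, 0, -0.065], 255], [[0, 0, 0], [0, 0, -0.077], 255], [[0, 0, 0], [0, 0, -0.08], 255]]}}

```text
time: 26.0
position: [0.5708, 0.0426, 0.166]
tool_rot: [3.132, 0.246, 0.003]
ft_force: [0.1, 0.4, -0.1]
grip_width: 0.008
```

```bash
python3 - <<'E'
from h import *
a=[cv2.resize(ctrl.get_image(n)[145:225,260:380],None,fx=6,fy=6,interpolation=cv2.INTER_CUBIC) for n in("scene",)]
cv2.imwrite("pics/c4.png",np.vstack(a)[:,:,::-1][:, :])
s=ctrl.get_state();P,Rv=s["position"],s["tool_rot"];print(s["time"],P,s["ft_force"])
print(intool([.6096,-.208,.165],Rv,P))
E
```

```text
26.05 [0.57059764 0.04249464 0.16567304] [0.61006341 0.29884333 0.40111032]
[-0.00058303  0.25351183  0.00078309]
```

View pics/c4.png

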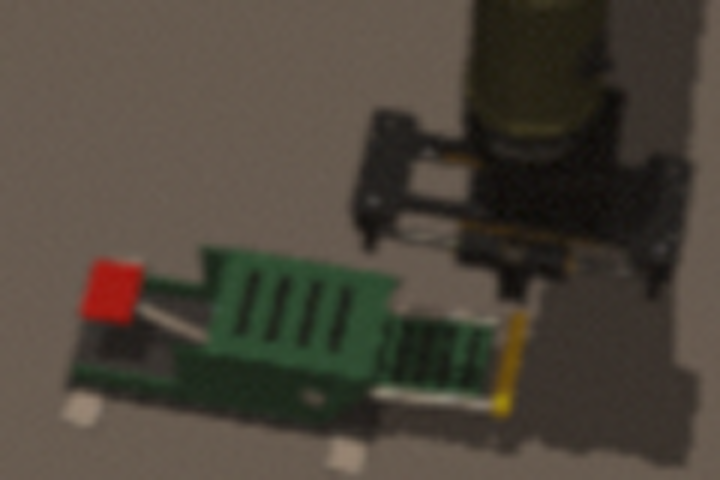

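{"name": "step_arm", "arguments": {"plan": [[[0, 0, 0], [0, 0.02, 0], 255], [[0, 0, 0], [0, 0.055, 0], 255], [[0, 0, 0], [0, 0.095, 0], 255], [[0, 0, 0], [0, 0.135, 0], 255], [[0, 0, 0], [0, 0.175, 0], 255], [[0, 0, 0], [0, 0.215, 0.005], 255], [[0, 0, 0], [-0.0005, 0.242, 0.015], 255], [[0, 0, 0], [-0.0005, 0.2535, 0.035], 255], [[0, 0, 0], [-0.0005, 0.2535, 0.05], 255], [[0, 0, 0], [-0.0005, 0.2535, 0.055], 255]]}}

```text
time: 27.3
position: [0.6084, -0.2054, 0.1076]
tool_rot: [-3.129, -0.25, 0.004]
ft_force: [-0.0, -0.1, -0.7]
grip_width: 0.009
```

```bash
python3 - <<'E'
from h import *
ctrl.get_image("top")
a=[cv2.resize(ctrl.get_image(n)[155:235,250:370] if n=="scene" else ctrl.get_image(n)[150:230,280:400],None,fx=5,fy=5,interpolation=cv2.INTER_CUBIC) for n in("scene","top")]
cv2.imwrite("pics/c5.png",np.vstack(a)[:,:,::-1][:, :])
s=ctrl.get_state();P,Rv=s["position"],s["tool_rot"];print(s["time"],P,Rv,s["ft_force"])
print(intool([.6096,-.208,.0855],Rv,P))
E
```

```text
27.45 [ 0.60958481 -0.20624538  0.10976267] [-3.13114866e+00 -2.49827842e-01 -9.73241829e-05] [-0.23012029 -0.2970258   0.36544204]
[-0.00026567  0.00174663  0.02426179]
```

View pics/c5.png

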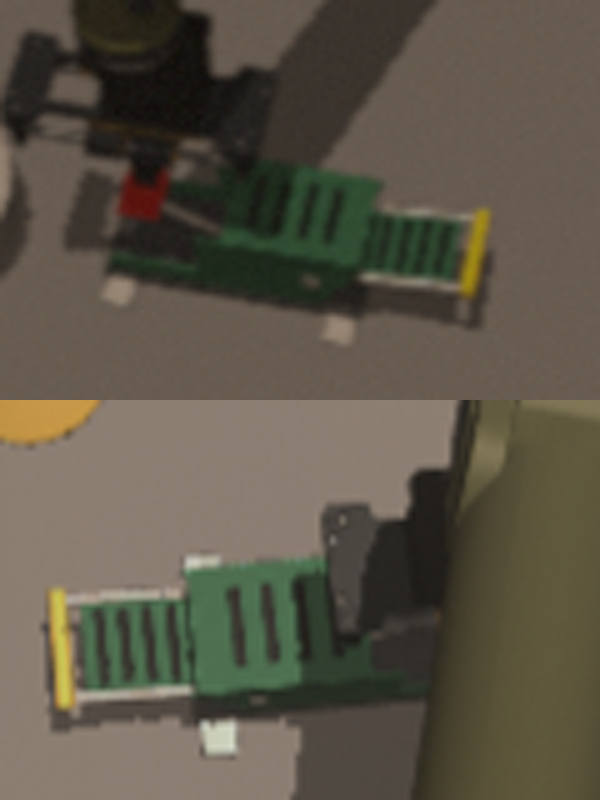

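{"name": "step_arm", "arguments": {"plan": [[[0, 0, 0], [0, 0.0015, 0.007], 255], [[0, 0, 0], [0, 0.0015, 0.014], 255], [[0, 0, 0], [0, 0.0015, 0.018], 255], [[0, 0, 0], [0, 0.0015, 0.02], 255], [[0, 0, 0], [0, 0.0015, 0.022], 255], [[0, 0, 0], [0, 0.0015, 0.024], 255], [[0, 0, 0], [0, 0.0015, 0.025], 255], [[0, 0, 0], [0, 0.0015, 0.026], 255], [[0, 0, 0], [0, 0.0015, 0.027], 255], [[0, 0, 0], [0, 0.0015, 0.027], 255]]}}

```text
time: 28.7
position: [0.6097, -0.2099, 0.083]
tool_rot: [3.131, 0.246, 0.001]
ft_force: [-0.4, -0.7, 2.7]
grip_width: 0.004
```

{"name": "step_arm", "arguments": {"plan": [[[0, 0, 0], [0, 0, 0.001], 255], [[0, 0, 0], [0, 0, 0.002], 255], [[0, 0, 0], [0, 0, 0.0025], 255], [[0, 0, 0], [0, 0, 0.003], 255], [[0, 0, 0], [0, 0, 0.0035], 255], [[0, 0, 0], [0, 0, 0.004], 255], [[0, 0, 0], [0, 0, 0.004], 255], [[0, 0, 0], [0, 0, 0.004], 255], [[0, 0, 0], [0, 0, 0.004], 255], [[0, 0, 0], [0, 0, 0.004], 255]]}}

```text
time: 29.95
position: [0.6096, -0.2096, 0.0788]
tool_rot: [3.132, 0.246, 0.0]
ft_force: [1.2, -2.6, 3.8]
grip_width: 0.005
```

```bash
cat > look.py <<'E'
import sys
from h import *
a=cv2.resize(ctrl.get_image("scene")[155:235,250:370],None,fx=5,fy=5,interpolation=cv2.INTER_CUBIC)
cv2.imwrite(f"pics/{sys.argv[1]}.png",a[:,:,::-1])
s=ctrl.get_state();print(s["time"],s["position"],s["ft_force"])
E
python3 look.py d1
```

```text
30.0 [ 0.60961153 -0.20956597  0.07881102] [ 1.27480587 -2.44341109  3.41302964]
```

View pics/d1.png

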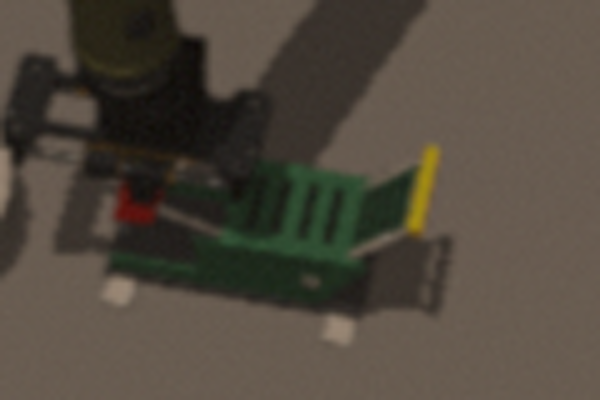

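{"name": "step_arm", "arguments": {"plan": [[[0, 0, 0], [0, 0, 0], 255], [[0, 0, 0], [0, 0, -0.002], 255], [[0, 0, 0], [0, 0, -0.005], 255], [[0, 0, 0], [0, 0, -0.01], 255], [[0, 0, 0], [0, 0, -0.02], 255], [[0, 0, 0], [0, 0, -0.04], 255], [[0, 0, 0], [0, 0, -0.065], 255], [[0, 0, 0], [0, 0, -0.09], 255], [[0, 0, 0], [0, 0, -0.11], 255], [[0, 0, 0], [0, 0, -0.12], 255]]}}

```text
time: 31.25
position: [0.6101, -0.2096, 0.2008]
tool_rot: [3.131, 0.246, 0.003]
ft_force: [0.3, -0.4, -0.1]
grip_width: 0.006
```

{"name": "step_arm", "arguments": {"plan": [[[0, 0, 0], [0, 0, 0], 255], [[0, 0, 0], [0, 0, 0], 255], [[0, 0, 0], [0, 0, 0], 255], [[0, 0, 0], [0, 0, 0], 255], [[0, 0, 0], [0, 0, 0], 255], [[0, 0, 0], [0, 0, 0], 255], [[0, 0, 0], [0, 0, 0], 255], [[0, 0, 0], [0, 0, 0], 255], [[0, 0, 0], [0, 0, 0], 255], [[0, 0, 0], [0, 0, 0], 255]]}}

```text
time: 32.5
position: [0.6095, -0.2095, 0.1988]
tool_rot: [3.132, 0.246, 0.0]
ft_force: [0.2, 0.4, 0.2]
grip_width: 0.009
```

```bash
python3 - <<'E'
from h import *
a=ctrl.get_image("scene")
cv2.imwrite("pics/e1.png",a[:,:,::-1])
s=ctrl.get_state();print(s["time"],s["position"],s["ft_force"])
E
```

```text
32.55 [ 0.6095329  -0.2095051   0.19877899] [-1.13970804  0.17919828 -0.59357855]
```

View pics/e1.png

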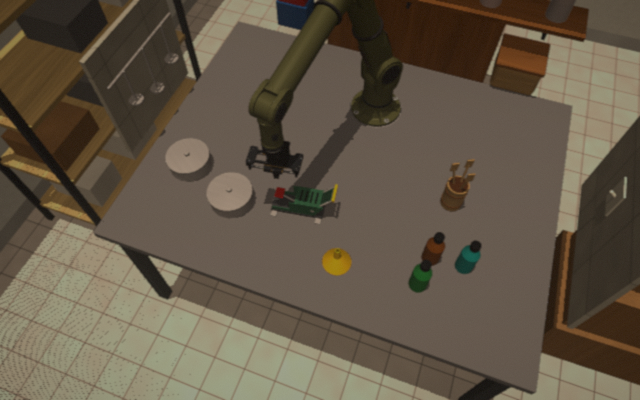

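The door is up (bar at about (334,192), as in the first picture). The hand is clear above the tab, and the dabba (230,193), bottle (433,250), holder (456,190) and funnel (337,261) have not moved.

```bash
python3 -c "
from bench import ctrl
print(ctrl.close_job())"
```

```text
the job is handed in; nothing more can be done
None
```

I pressed the door down by the yellow bar until the catch held, took the hand off, then pressed the red tab so the door sprang back up. I handed the job in at about 32.6 s; no verdict was reported.

- **Catching the door:** I pressed along the bar's arc in 3 mm steps and backed off about 5 mm after each one to test the catch. It took hold at about 0.73–0.75 rad: the force dropped to zero. A picture with the hand lifted showed the door staying down. The force read at the end of each step never passed about 7 N. Forces at the lowest point of each step were not read.
- **Releasing it:** I pressed the tab about 4–6 mm and read 3–4 N, and the door sprang up while the tab was held. I estimated the tab's travel from the arm's position, since the joint value can't be read.
- **Last checks:** With the hand about 12 cm above the tab, the force was zero to within sensor noise (about 1 N) and the door was up. The dabba, amber bottle, spoon holder and funnel were at their starting pixels by eye. No check failed or disagreed.

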